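Nest the drained beakers over the one on the tray

TASK

The two blue beakers draining on the sloping wire-prong rack are dry: take them off and nest them, still mouth-down so they stay clean inside, over the blue beaker that stands mouth-down on the steel tray, making one straight stack of three with each beaker fully home on the one below and the stack still on the tray. Set each one down under control rather than letting it drop, and leave everything else, including the white pot on the rack, where it is.

Things in the scene. Friction and masses are not known exactly. Their poses are not given: they have to be found in the camera images.
- beaker_a_mid (a point): Blue plastic beaker, 100 mm tall, loose, mouth-down on one prong of the rack, mouth flat on the sloping panel, axis leaning 30 degrees towards the rack's low front. Good grip: across its sides 20 mm below the closed end, 60 mm wide. Point: on its axis, half-way up (50 mm from mouth edge and closed end); z runs from mouth to closed end; x, y have no meaning (round).
- beaker_b_mid (a point): Second blue beaker, the same in every way, on another prong of the rack, leaning alike. Which of the two is nested first does not matter. Point: on its axis, half-way up (50 mm from mouth edge and closed end); z runs from mouth to closed end; x, y have no meaning (round).
- beaker_base_mid (a point): Third blue beaker, the same shape, loose, standing upright (mouth-down) on the tray floor; the others go over it. Point: on its axis, half-way up (50 mm from mouth edge and closed end); z runs from mouth to closed end; x, y have no meaning (round).
- beaker_a: The first beaker again; origin: centre of its mouth edge, z towards the closed end. Outside: band 84 mm across (86 at the paler edge bead) for 32 mm from the mouth, then a square 5 mm shoulder, then a straight taper from 74 mm to 54 mm at the flat closed end. Inside: 79 mm across for 28 mm, then 69 tapering to 50 mm. Wall 2.5 mm. 50 to 100 g.
- beaker_b: The second beaker again: origin, axes and shape as for the first. Fully home over another beaker, its mouth edge rests on the lower one's shoulder, 32 mm above the lower one's mouth edge, with about 2 mm of sideways play.
- beaker_base: The third beaker again: origin, axes and shape as for the first. A finished stack of three is 164 mm tall.
- rack: Fixed stainless drip rack. Origin: centre of its underside; x from low front to high back, y along the prong row, z up. Perforated panel 136 by 384 mm, sloping 30 degrees, its top face 56 mm up at the origin (22 front, 90 back). Three flat loops of 5 mm wire, square to the panel, at y -122, 0, +122 mm: the prongs.
- rack_front (a point): Middle of the rack's low front lip (axes as the rack). Each prong lies in a plane across the row, 72 mm wide up to 12 mm off the panel, narrowing to 27 mm at its top, 68 mm off. Draw a vessel off along the prong, square to the panel, by 70 mm or more before turning it. Fingers fit at the vessel's sides along the row.
- tray_in (a point): Fixed shallow stainless tray, 200 mm (its x) by 260 mm (its y), rim 22 mm high. This point is the centre of its inner floor, 3 mm above the bench; z up.
- white_pot: Bystander: loose white straight-sided plastic pot, mouth-down on the rack's third prong, 84 mm across (87 at its bead), 85 mm tall, leaning like the beakers. Which prong holds it varies. Origin: centre of its mouth; z from mouth to closed end. Leave it.
- spatula: Bystander: loose steel weighing spatula lying on the tray, 173 mm long (along its x), 18 mm wide, up to 8 mm thick. Origin about mid-length, on its underside.
- media_bottle: Bystander: amber glass bottle with blue cap at the back of the bench, 86 mm across, 176 mm tall. Origin: centre of its underside.
- wash_bottle: Bystander: white squeeze bottle with a red bent spout at the back of the bench, 64 mm across, 200 mm tall. Origin: centre of its underside.
- tube_clamp: Bystander: steel tube clamp with a brass wing nut lying near the front of the bench, 64 mm ring, 18 mm tall. Origin: centre of the ring's underside.
- air_filter: Bystander: white disc-shaped air filter lying near the front of the bench, 60 mm across, 108 mm over its two hose barbs, 22 mm tall. Origin: centre of its underside.
- timer: Bystander: grey lab timer, 62 by 72 by 22 mm, lying near the front of the bench. Origin: centre of its underside.

How it is judged:
By the outcome, as a careful person would: the job done as asked, in the order asked, and still so for the second after the job is handed in, with the robot touching nothing.
It also fails if it takes over 72 s, if anything falls off the work surface, if the arm or the gripper's body presses on something with over 40 N, if the wrist force passes 120 N, or if a joint passes its speed limit or range.

ROBOT

A 6-joint arm with a two-finger parallel gripper is mounted at the origin on the work surface. World frame = base frame: x ahead of the robot, y to its left, z up, the work surface at z = 0. Lengths are in mm, angles in rad, forces in N, time in s.
With the tool pointing down it reaches from about 350 to 875 mm from the base axis. Payload 4.2 kg.
Tool frame: the origin (TCP) lies midway between the tips of the shut fingers; the grasp point (between the pads) lies 19 mm behind it (arm.tcp_to_grasp is the distance from the TCP to the grasp point, in mm); z points along the fingers, y is the line along which they close (so a half turn about z gives the same grasp; the last joint's range is limited). The gripper opens to 85 mm and grips with 20 to 120 N. Pads are 22 mm wide; open, the fingers measure 114 mm over their backs; the gripper's body (76 mm by 85 mm) begins 54 mm behind the grasp point. The pads swing forward as they close: fully open they stand 13 mm farther back than shut.
Start: joints at [-1.01, 0.385, 0.008, 0, -1.194, -0.259], TCP at [185.79, -596.725, 231.312] pointing down, gripper open.
Joint ranges: [-3.14, 3.14], [-1.21, 2.06], [-1.07, 1.41], [-3.16, 2.05], [-2.99, -0.16], [-3.1, 3.1]. Speed limits (rad/s): [2.79, 2.79, 3.14, 3.14, 3.14, 3.14].

INTERFACE

Orientations are given as a unit quaternion [x, y, z, w].
In Python, from bench import arm gives the robot as it stands.
- The arm moves only by the tool arm_command, never from a script. Its argument "rows" is a list of rows, each a list of 2 entries, a list of its own where there are three numbers: the shift along the tool's x, y, z as a fraction of full scale, then the turn, a rotation vector about the tool's x, y, z as a fraction of full scale. In form: [[[x, y, z], [wx, wy, wz]], ...]. A call has 1 to 5 rows; each row is the pose to reach, as a shift and turn from the pose commanded when the call began, along the tool's axes at that moment, turning the shorter way round; what a row does not reach only later rows make up. Full scale, the value 1, is 0.25 m for a shift and 180 degrees for a turn. A row lasts 1/10 s, in which the tool goes at most 50 mm and 8.59 degrees, less where a joint would pass 70% of its speed; a pose out of reach is approached as far as the arm can. A call with a number of a shift or a turn outside -1 to 1 is refused whole. A call with a gripper value outside its range is refused whole. "grip" is the opening, from 0 (shut) to 1 (fully open), set as the call begins (left out, the last holds). The fingers move at their own pace and stop on an object; the grip force is fixed at half the most. Time passes only in rows, so rows that repeat a pose let the fingers close. It gives the time, the measured TCP pose, the force, the opening and the grip force at its end, in the units of the state.
- arm.read_state(): the state, without advancing time (a new reading comes with each control period).
- arm.get_image(name): name is "scene" or "top"; returns (picture, depth): 480x640x3 uint8, blue, green, red; 480x640 float32, mm along the optical axis (not along the pixel's ray), 0 where there is no reading.
- arm.camera_info(name): a dict with "fx", "fy", "cx", "cy" (pixels), "extrinsics" (4x4, takes a point from camera to world coordinates). Camera axes: x right, y down, z forward; pixel columns grow to the right and rows downward; lengths in mm; the calibration is good to about 2 mm. A picture is of the moment at which its call begins. camera_info takes no time and is no camera call.
- arm.job_done(): hands the job in; it is judged then, once.
Trained networks look in the newest picture that a camera, given by its name, has taken for a name from the list of things; names that differ only in an ending like _2 or _b are one class to them, and where a whole thing is asked for, a point or a joint stands for the part that bears it (a point fixed in the world has none). Each returns a list of dicts, best first, with "score" (0 to 1); they miss things now and then, are a little off and sometimes report something else, mostly with a low value. They report only what shows in the picture. A call takes as long as a camera call.
- arm.spot_in(camera, query): "position" ([column, row] in pixels, amid what is visible of it).
The state is a dict: "clock": time; "joints": joint angles; "joint_vel": joint speeds; "joint_efforts": joint torques, N m; "position": TCP position; "ee_rot": TCP orientation; "contact_force": force on the tool from outside, world axes, zero at the start; "wrist_torque": the same for the moment, N m; "gripper_width": finger opening in mm; "grasp_force": force on a finger pad.
Only numpy, scipy, OpenCV 4.12 (cv2) and the standard library are available. Lean on these libraries where they do the work, as an engineer would, in place of code of your own. Each camera call takes 0.05 s, during which the arm holds its last target. There are 200 camera calls.

## Working session

There is one attempt and no reset: what is moved stays moved. The work goes in short steps, Python scripts to look and compute and a tool call to move; the robot and the scene stay as the last step left them, time stands still between calls to the robot, and variables do not carry over. Pictures are saved under pics/ and viewed, at most 10 in all, crops included, and the job is handed in when it is done.

Besides the shell and the picture viewer there is one more tool, called after "Call:" in YAML: its name, and indented under it one key for each argument. arm_command: Moves the arm, as the interface text tells. Shift numbers are shares of 0.25 m and turn numbers shares of 180 degrees, none past 1 either way. Its arguments: {"type":"object","properties":{"rows":{"type":"array","items":{"type":"array"}},"grip":{"type":"number"}},"required":["rows"]}

```bash
mkdir -p pics; ls; python3 - <<'E'
from bench import arm
import cv2,numpy as np
for n in("scene","top"):
    im,d=arm.get_image(n); cv2.imwrite(f"pics/{n}0.png",im); np.save(f"{n}_d0.npy",d)
    ci=arm.camera_info(n); print(n,{k:(np.round(v,3).tolist()) for k,v in ci.items()})
    for q in("beaker_a","white_pot","rack","beaker_base","spatula"):
        print(q,[(np.round(r["position"]).tolist(),round(r["score"],2)) for r in arm.spot_in(n,q)][:5])
s=arm.read_state(); print(s)
E
```

```text
pics
scene {'fx': 608.964, 'fy': 608.964, 'cx': 324.376, 'cy': 247.155, 'extrinsics': [[0.263, 0.686, -0.678, 1282.38], [0.965, -0.181, 0.192, -211.961], [0.009, -0.704, -0.71, 841.022], [0.0, 0.0, 0.0, 1.0]]}
beaker_a [([364.0, 233.0], 0.63), ([499.0, 219.0], 0.62)]
white_pot [([432.0, 222.0], 0.67)]
rack [([426.0, 268.0], 0.66)]
beaker_base [([232.0, 271.0], 0.7)]
spatula [([175.0, 313.0], 0.91), ([368.0, 233.0], 0.19)]
top {'fx': 473.932, 'fy': 473.932, 'cx': 318.47, 'cy': 229.215, 'extrinsics': [[-0.02, -0.994, 0.109, 481.356], [-1.0, 0.021, 0.007, -23.771], [-0.009, -0.109, -0.994, 1033.697], [0.0, 0.0, 0.0, 1.0]]}
beaker_a [([273.0, 244.0], 0.94), ([150.0, 238.0], 0.66)]
white_pot [([212.0, 244.0], 0.6)]
rack [([234.0, 224.0], 0.94), ([347.0, 130.0], 0.49)]
beaker_base [([393.0, 258.0], 0.63), ([348.0, 131.0], 0.21)]
spatula [([442.0, 238.0], 0.85)]
{'clock': 0.6, 'joints': array([-1.01037553e+00,  3.84680770e-01,  7.92104241e-03, -6.46602237e-05,
       -1.19404557e+00, -2.58602180e-01]), 'joint_vel': array([-0.00143256, -0.00086082,  0.0012675 ,  0.0004592 ,  0.0016107 ,
        0.00068804]), 'joint_efforts': array([ 4.88538135e-04, -3.91830361e+01,  1.88530219e+01,  4.18890104e+00,
       -4.03843478e-04,  8.92935752e-07]), 'position': array([ 185.81515536, -596.70353447,  231.32234111]), 'ee_rot': array([-1.50325410e-01,  9.88636571e-01,  1.60826200e-05,  2.57916819e-05]), 'contact_force': array([-0.35540602, -0.44861507,  0.08370452]), 'wrist_torque': array([ 0.06078024, -0.03178782, -0.04595055]), 'grasp_force': 0.0, 'gripper_width': 85.68947093460525}
```

View pics/scene0.png

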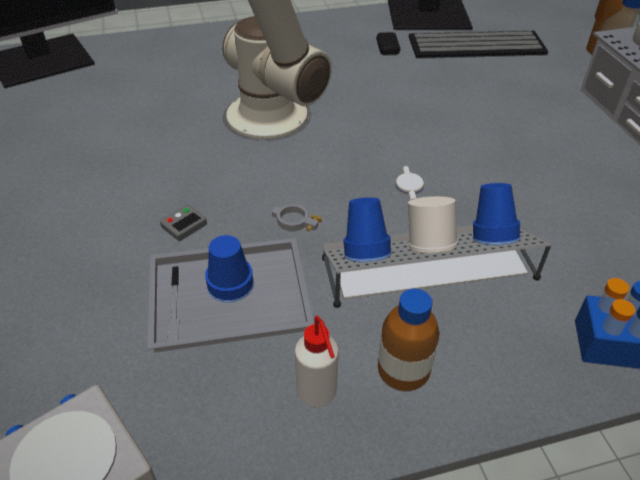

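View pics/top0.png

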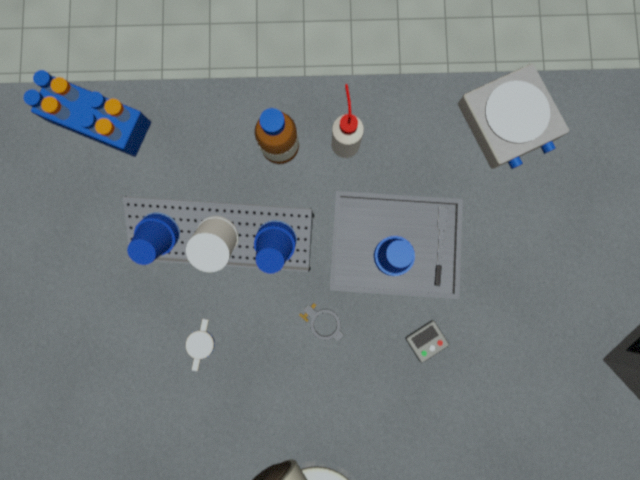

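The scene view shows blue beakers on the two outer prongs at about (366,228) and (497,213), and the pot on the middle prong at (432,222). The base beaker is at (230,268) on the tray, with the spatula to its left at (175,300). The top view agrees: beakers at (274,247) and (152,239), base at (394,256). Next I fit the beaker shape to the depth points.

```bash
cat > lib.py <<'E'
from bench import arm
import cv2,numpy as np
from scipy.optimize import least_squares
from scipy.spatial.transform import Rotation as Ro
def cloud(n,im,d):
    ci=arm.camera_info(n); v,u=np.mgrid[:480,:640]
    P=np.stack([(u-ci["cx"])/ci["fx"]*d,(v-ci["cy"])/ci["fy"]*d,d],-1)
    E=np.array(ci["extrinsics"]); return P@E[:3,:3].T+E[:3,3]
def blue(im,d):
    h=cv2.cvtColor(im,cv2.COLOR_BGR2HSV)
    m=(((h[...,0]>100)&(h[...,0]<130)&(h[...,1]>140)&(h[...,2]>50))*255).astype(np.uint8)
    return (cv2.erode(m,np.ones((3,3)))>0)&(d>0)
PROF=np.array([[43,0],[43,5],[42,5],[42,32],[37,32],[27,100],[0,100]],float) # r,z
def sdist(P,o,a):
    q=P-o; z=q@a; r=np.linalg.norm(q-np.outer(z,a),axis=1); x=np.stack([r,z],1)
    D=[]
    for A,B in zip(PROF[:-1],PROF[1:]):
        t=np.clip((x-A)@(B-A)/((B-A)@(B-A)),0,1); D.append(np.linalg.norm(x-A-t[:,None]*(B-A),axis=1))
    return np.min(D,0)
def axis(t): return Ro.from_rotvec([t[0],t[1],0]).apply([0,0,1.])
def fit(P,o0,t0=None,fixed=None):
    f=(lambda p:sdist(P,p[:3],fixed)) if fixed is not None else (lambda p:sdist(P,p[:3],axis(p[3:])))
    p0=list(o0)+([] if fixed is not None else list(t0))
    s=least_squares(f,p0,loss="soft_l1",f_scale=1.5,x_scale=[10]*3+([] if fixed is not None else [.2]*2))
    return s.x, np.median(np.abs(f(s.x)))
def toolR(zdir,ydir):
    z=np.array(zdir)/np.linalg.norm(zdir); y=np.array(ydir)-np.dot(ydir,z)*z; y/=np.linalg.norm(y)
    return np.stack([np.cross(y,z),y,z],1)
def rel(p,R,cp=None,cR=None):
    """shift/turn to pose p,R in command units from the current pose"""
    s=arm.read_state()
    if cp is None: cp=s["position"]; cR=Ro.from_quat(s["ee_rot"]).as_matrix()
    return cR.T@(np.array(p)-cp)/250, Ro.from_matrix(cR.T@R).as_rotvec()/np.pi
E
python3 - <<'E'
from lib import *
np.set_printoptions(precision=2,suppress=True)
C={}
for n in("scene","top"):
    im=cv2.imread(f"pics/{n}0.png"); d=np.load(f"{n}_d0.npy"); C[n]=(cloud(n,im,d),blue(im,d),im,d)
seeds={"a":("top",(274,247)),"b":("top",(152,239)),"base":("top",(394,256))}
for k,(n,(u,v)) in seeds.items():
    c=np.median(C["top"][0][v-5:v+6,u-5:u+6].reshape(-1,3),0); lean=0 if k=="base" else -np.pi/6
    ctr=c-axis([0,lean])*45
    sets=[]
    for m in("top","scene"):
        X,B,_,_=C[m]; P=X[B]; P=P[np.linalg.norm(P-ctr,axis=1)<75]; sets.append(P)
    for nm,P in(("top",sets[0]),("scene",sets[1]),("both",np.vstack(sets))):
        x,r=fit(P,c-axis([0,lean])*90,[0,lean]); a=axis(x[3:])
        print(k,nm,len(P),"mouth",x[:3],"axis",a,"tilt",np.degrees(np.arccos(a[2])),"res",r)
X=C["top"][0]; print("pot top",X[250,208],"tray floor",X[280,370],X[210,360],"bench",X[330,260])
print(arm.tcp_to_grasp)
E
```

```text
a top 1439 mouth [571.11  72.11  53.97] axis [-0.5   0.04  0.87] tilt 29.93125319109445 res 0.6089538778108619
a scene 2048 mouth [569.45  70.5   54.28] axis [-0.49  0.04  0.87] tilt 29.671509204491922 res 0.9715287238824835
a both 3487 mouth [570.2   70.98  53.88] axis [-0.49  0.05  0.87] tilt 29.681636647937196 res 0.9427576530112916
b top 1556 mouth [592.47 315.11  54.04] axis [-0.5   0.04  0.87] tilt 29.85090771937168 res 0.6429178854712194
b scene 1983 mouth [590.74 313.82  54.43] axis [-0.49  0.04  0.87] tilt 29.725256878368032 res 1.0088416209117108
b both 3539 mouth [591.62 314.26  53.92] axis [-0.49  0.04  0.87] tilt 29.672731575380258 res 0.9706444453175749
base top 792 mouth [ 531.9  -175.51    2.69] axis [ 0.01 -0.    1.  ] tilt 0.30344270079057173 res 0.47056498907674893
base scene 2122 mouth [ 530.71 -176.97    3.  ] axis [ 0. -0.  1.] tilt 0.11490297502450353 res 0.7820922931937513
base both 2914 mouth [ 530.74 -176.81    2.92] axis [0.01 0.01 1.  ] tilt 0.46828620374697566 res 0.8618671543920999
pot top [545.34 195.55 127.46] tray floor [ 482.01 -125.04    6.33] [ 635.34 -108.36    2.24] bench [379.98 113.67  -0.64]
18.700000000000003
```

```bash
cat >> lib.py <<'E'
AX=np.array([-.498,.044,.866]); AX/=np.linalg.norm(AX); ROW=np.array([.0876,.996,0])
RT=toolR(-AX,ROW); RD=toolR([0,0,-1],ROW)
A=np.array([570.3,71.2,54.1]); B=np.array([591.6,314.4,54.1]); BASE=np.array([531.,-176.5,3.])
def chain(wps):
    s=arm.read_state(); p=s["position"]; R=Ro.from_quat(s["ee_rot"]).as_matrix()
    for q,S in wps:
        t,w=rel(q,S,p,R); t=np.round(t,3); w=np.round(w,3)
        print("shift",t.tolist(),"turn",w.tolist(),"| rows>=",round(max(np.linalg.norm(t)*5,np.linalg.norm(w)*180/8.59),1))
        p=p+R@t*250; R=R@Ro.from_rotvec(w*np.pi).as_matrix()
E
python3 - <<'E'
from lib import *
chain([((300,-400,300),RD),((400,-190,300),RD),((440,30,300),RT),(A+176*AX,RT),(A+56*AX,RT)])
E
```

```text
shift [-0.67, 0.616, -0.275] turn [0.0, 0.0, 0.124] | rows>= 4.8
shift [-0.325, 0.871, 0.0] turn [0.0, 0.0, -0.0] | rows>= 4.6
shift [-0.082, 0.891, 0.0] turn [0.0, -0.167, 0.0] | rows>= 4.5
shift [0.055, 0.21, 0.401] turn [0.0, 0.0, -0.0] | rows>= 2.3
shift [0.001, -0.0, 0.48] turn [0.0, 0.0, -0.0] | rows>= 2.4
```

Call:
arm_command:
  rows:
    - [[-0.134,0.123,-0.055],[0,0,0.025]]
    - [[-0.268,0.246,-0.11],[0,0,0.05]]
    - [[-0.402,0.37,-0.165],[0,0,0.074]]
    - [[-0.536,0.493,-0.22],[0,0,0.1]]
    - [[-0.67,0.616,-0.275],[0,0,0.124]]
  grip: 1

```text
clock: 1.1
position: [300.4, -398.3, 300.8]
ee_rot: [0.046, 0.999, -0.0, 0.0]
contact_force: [1.3, -0.5, 0.3]
gripper_width: 85.5
grasp_force: 0.0
```

Call:
arm_command:
  rows:
    - [[-0.065,0.174,0],[0,0,0]]
    - [[-0.13,0.348,0],[0,0,0]]
    - [[-0.195,0.523,0],[0,0,0]]
    - [[-0.26,0.697,0],[0,0,0]]
    - [[-0.325,0.871,0],[0,0,0]]

```text
clock: 1.6
position: [400.3, -188.3, 300.6]
ee_rot: [0.044, 0.999, -0.0, 0.001]
contact_force: [1.2, -1.0, -0.5]
gripper_width: 85.2
grasp_force: 0.0
```

Call:
arm_command:
  rows:
    - [[-0.016,0.178,0],[0,-0.033,0]]
    - [[-0.033,0.356,0],[0,-0.067,0]]
    - [[-0.05,0.535,0],[0,-0.1,0]]
    - [[-0.066,0.713,0],[0,-0.134,0]]
    - [[-0.082,0.891,0],[0,-0.167,0]]

```text
clock: 2.1
position: [437.7, 7.3, 301.6]
ee_rot: [0.045, 0.969, -0.015, 0.241]
contact_force: [1.1, -1.3, 0.9]
gripper_width: 85.4
grasp_force: 0.0
```

Call:
arm_command:
  rows:
    - [[0.015,0.07,0.1],[0,0,0]]
    - [[0.035,0.14,0.25],[0,0,0]]
    - [[0.055,0.21,0.401],[0,0,0]]
    - [[0.055,0.21,0.401],[0,0,0]]
    - [[0.055,0.21,0.401],[0,0,0]]

```text
clock: 2.6
position: [476.8, 52.3, 204.1]
ee_rot: [0.046, 0.97, -0.017, 0.237]
contact_force: [0.8, -0.8, 0.3]
gripper_width: 85.7
grasp_force: 0.0
```

```bash
python3 - <<'E'
from lib import *
s=arm.read_state(); print(s["clock"],s["position"],A+176*AX,s["joints"].round(2),s["gripper_width"])
chain([(A+176*AX,RT),(A+56*AX,RT)])
im,d=arm.get_image("scene"); cv2.imwrite("pics/s1.png",im[120:320,260:580])
E
```

```text
2.6 [476.82738706  52.3410486  204.14807632] [482.64744195  78.94440272 206.52392625] [ 0.53 -0.04 -0.94  0.8  -0.4  -2.89] 85.68914091155433
shift [-0.016, 0.108, -0.004] turn [-0.005, -0.014, -0.001] | rows>= 0.5
shift [-0.0, -0.001, 0.48] turn [0.0, -0.0, 0.0] | rows>= 2.4
```

The tilted tool brings the wrist close to a singularity (joint 5 near its limit, joint 6 at -2.89). Closing along the row leaves the tool pitch free. So I'll pick with only 10° of forward tilt and place with 20° of backward tilt.

```bash
cat >> lib.py <<'E'
RX=np.array([.996,-.0876,0])
def tilt(deg): # tool tilted forward by deg
    r=np.radians(deg); return toolR(np.sin(r)*RX-np.cos(r)*np.array([0,0,1]),ROW)
def tcp(mouth,ax,deg,h=80,g=25): return mouth+h*ax+g*tilt(deg)[:,2]
E
python3 - <<'E'
from lib import *
T=tilt(10); g=tcp(A,AX,10); print(g)
chain([(g+100*AX,T),(g,T)])
E
```

```text
[534.78178801  74.33989177  98.76329386]
shift [0.019, 0.107, 0.08] turn [-0.004, 0.098, -0.002] | rows>= 2.1
shift [-0.137, -0.0, 0.376] turn [0.0, -0.0, 0.0] | rows>= 2.0
```

Call:
arm_command:
  rows:
    - [[0,0,-0.05],[-0.001,0.035,0]]
    - [[0,0.03,-0.05],[-0.002,0.07,-0.001]]
    - [[0.019,0.07,0.02],[-0.004,0.098,-0.002]]
    - [[0.019,0.107,0.08],[-0.004,0.098,-0.002]]
    - [[0.019,0.107,0.08],[-0.004,0.098,-0.002]]

```text
clock: 3.15
position: [486.1, 80.5, 185.4]
ee_rot: [0.043, 0.995, -0.002, 0.087]
contact_force: [-0.6, -0.1, 0.2]
gripper_width: 85.6
grasp_force: 0.0
```

```bash
python3 - <<'E'
from lib import *
s=arm.read_state(); print(s["clock"],s["position"],s["joints"].round(2))
T=tilt(10); g=tcp(A,AX,10)
chain([(g+100*AX,T),(g,T)])
E
```

```text
3.15 [486.06363288  80.45775438 185.44700053] [ 0.56  0.12 -0.55  0.15 -0.77 -2.31]
shift [0.004, -0.007, -0.0] turn [0.001, -0.0, 0.0] | rows>= 0.0
shift [-0.137, -0.0, 0.376] turn [-0.0, -0.0, 0.0] | rows>= 2.0
```

Call:
arm_command:
  rows:
    - [[-0.027,-0.007,0.075],[0,0,0]]
    - [[-0.055,-0.007,0.15],[0,0,0]]
    - [[-0.083,-0.007,0.226],[0,0,0]]
    - [[-0.11,-0.007,0.3],[0,0,0]]
    - [[-0.133,-0.007,0.376],[0,0,0]]

```text
clock: 3.65
position: [533.6, 72.9, 99.3]
ee_rot: [0.043, 0.995, -0.003, 0.088]
contact_force: [0.7, 0.5, 0.0]
gripper_width: 85.7
grasp_force: 0.0
```

```bash
python3 - <<'E'
from lib import *
s=arm.read_state(); print(s["clock"],s["position"],s["joints"].round(2),s["contact_force"])
g=tcp(A,AX,10); chain([(g,tilt(10))])
im,d=arm.get_image("scene"); cv2.imwrite("pics/s2.png",cv2.resize(im[120:320,270:570],None,fx=2,fy=2))
E
```

```text
3.65 [533.62495043  72.93713515  99.29698922] [ 0.49  0.31 -0.57  0.18 -0.55 -2.29] [0.69996634 0.48714213 0.01080398]
shift [-0.004, 0.006, 0.003] turn [0.001, 0.001, 0.0] | rows>= 0.0
```

View pics/s2.png

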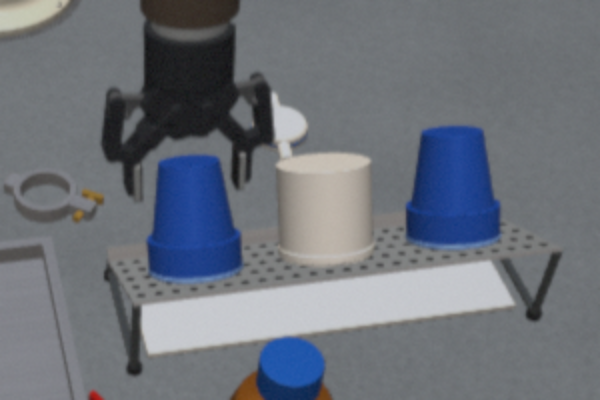

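The open fingers straddle the near beaker: tips at about crop (135,190) and (243,185), beaker centre at about (190,170). Next I close on it.

Call:
arm_command:
  rows:
    - [[-0.002,0.005,0.002],[0,0,0]]
    - [[-0.002,0.005,0.002],[0,0,0]]
    - [[-0.002,0.005,0.002],[0,0,0]]
    - [[-0.002,0.005,0.002],[0,0,0]]
    - [[-0.002,0.005,0.002],[0,0,0]]
  grip: 0

```text
clock: 4.2
position: [533.9, 74.4, 99.8]
ee_rot: [0.043, 0.995, -0.003, 0.088]
contact_force: [-2.9, -0.0, 6.6]
gripper_width: 60.9
grasp_force: 64.5
```

```bash
python3 - <<'E'
from lib import *
s=arm.read_state(); print(s["clock"],s["position"],s["gripper_width"],s["grasp_force"],s["contact_force"])
T=tilt(10); p=s["position"]; R=Ro.from_quat(s["ee_rot"]).as_matrix()
chain([(p+20*AX,R),(p+100*AX,R)])
E
```

```text
4.2 [533.87775505  74.38902502  99.77098925] 60.93795147991019 64.45406019163784 [-2.89795534 -0.03623979  6.61214394]
shift [0.027, 0.0, -0.075] turn [0.0, 0.0, 0.0] | rows>= 0.4
shift [0.109, 0.001, -0.301] turn [0.0, 0.0, 0.0] | rows>= 1.6
```

Call:
arm_command:
  rows:
    - [[0.014,0,-0.038],[0,0,0]]
    - [[0.041,0,-0.113],[0,0,0]]
    - [[0.075,0,-0.207],[0,0,0]]
    - [[0.11,0,-0.3],[0,0,0]]
    - [[0.137,0,-0.376],[0,0,0]]

```text
clock: 4.7
position: [483.1, 78.5, 186.1]
ee_rot: [0.043, 0.995, -0.003, 0.087]
contact_force: [0.5, 0.1, -1.0]
gripper_width: 60.8
grasp_force: 64.9
```

```bash
python3 - <<'E'
from lib import *
np.set_printoptions(precision=3,suppress=True)
import time
ax=np.array([0,0,1.])
s=arm.read_state(); p=s["position"];R=Ro.from_quat(s["ee_rot"]).as_matrix();print(s["clock"],p,s["joints"].round(2),s["contact_force"],s["gripper_width"])
im,d=arm.get_image("scene"); m=blue(im,d); X=cloud("scene",im,d); P=X[m]
gp=p-25*R[:,2]; c=gp-30*AX; P=P[np.linalg.norm(P-c,axis=1)<75]
x,r=fit(P,gp-80*AX,[0,-.52]); a=axis(x[3:]); print("held mouth",x[:3],a,r,"tilt",np.degrees(np.arccos(a[2])))
# in tool frame
print("tool-frame mouth",R.T@(x[:3]-p),"axis",R.T@a)
cv2.imwrite("pics/s3.png",cv2.resize(im[120:320,200:500],None,fx=2,fy=2))
E
```

```text
4.7 [483.116  78.517 186.107] [ 0.56  0.11 -0.55  0.15 -0.77 -2.31] [ 0.466  0.14  -1.012] 60.842835112533955
held mouth [519.068  74.018 140.537] [-0.498  0.044  0.866] 0.9850146554213193 tilt 29.99577684431737
tool-frame mouth [-27.733  -1.455  51.169] axis [ 0.342  0.002 -0.94 ]
```

View pics/s3.png

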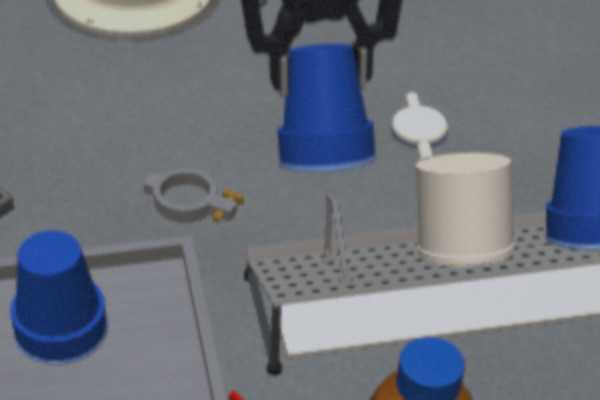

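The near beaker is off, at crop (325,110), and held in line with the tool. The prong shows bare at (335,240), and the pot and the other beaker have not moved. Next I carry it to above the base.

```bash
cat >> lib.py <<'E'
def pose(mouth,m,deg): return (np.array(mouth)-tilt(deg)@np.array(m),tilt(deg))
E
python3 - <<'E'
from lib import *
m=[-27.7,-1.4,51.2]
w=[pose((525,-55,160),m,-3),pose((530.7,-177,160),m,-20),pose((530.7,-177,105),m,-20),pose((530.7,-177,35),m,-20)]
print([x[0].round() for x in w]); chain(w)
E
```

```text
[array([500., -51., 213.]), array([ 522., -175.,  218.]), array([ 522., -175.,  163.]), array([ 522., -175.,   93.])]
shift [-0.126, -0.514, -0.075] turn [0.001, 0.074, 0.001] | rows>= 2.7
shift [-0.131, -0.484, -0.028] turn [0.0, 0.094, -0.0] | rows>= 2.5
shift [-0.075, 0.0, 0.207] turn [0.0, 0.0, -0.0] | rows>= 1.1
shift [-0.096, -0.0, 0.263] turn [0.0, 0.0, -0.0] | rows>= 1.4
```

Call:
arm_command:
  rows:
    - [[-0.02,-0.06,-0.02],[0,0.012,0]]
    - [[-0.05,-0.18,-0.04],[0,0.03,0]]
    - [[-0.076,-0.3,-0.055],[0,0.045,0]]
    - [[-0.1,-0.41,-0.07],[0,0.06,0]]
    - [[-0.126,-0.514,-0.075],[0.001,0.074,0.001]]

```text
clock: 5.25
position: [500.8, -53.0, 209.0]
ee_rot: [0.045, 0.999, 0.0, -0.03]
contact_force: [0.7, 0.7, -0.5]
gripper_width: 60.9
grasp_force: 64.9
```

Call:
arm_command:
  rows:
    - [[-0.03,-0.11,-0.006],[0,0.02,0]]
    - [[-0.06,-0.22,-0.012],[0,0.043,0]]
    - [[-0.09,-0.33,-0.02],[0,0.065,0]]
    - [[-0.115,-0.43,-0.025],[0,0.082,0]]
    - [[-0.131,-0.484,-0.028],[0,0.094,0]]

```text
clock: 5.75
position: [523.1, -177.1, 213.0]
ee_rot: [0.045, 0.983, 0.007, -0.177]
contact_force: [0.3, 0.4, -1.5]
gripper_width: 60.6
grasp_force: 64.8
```

```bash
cat >> lib.py <<'E'
def held(m,deg,rad=70):
    """fit the held beaker in both cameras; returns tool-frame mouth, axis"""
    s=arm.read_state(); p=s["position"];R=Ro.from_quat(s["ee_rot"]).as_matrix()
    o=p+R@np.array(m)
    print("clock",s["clock"],"pos",p.round(1),"j",s["joints"].round(2),"F",s["contact_force"].round(1),"w",round(s["gripper_width"],1))
    out=None
    for n in("top","scene"):
        im,d=arm.get_image(n); P=cloud(n,im,d)[blue(im,d)]
        def sub(c,f,zlo=0):
            Q=P[(np.linalg.norm(P-c-50*f,axis=1)<75)&(P[:,2]>zlo)]; return Q
        Q=sub(o,np.array([0,0,1.]),o[2]-8)
        if len(Q)<150: print(n,"few",len(Q)); continue
        x,r=fit(Q,o,[0,0]); a=axis(x[3:]); print(n,len(Q),"mouth",x[:3].round(1),"axis",a.round(3),"res",round(r,2),"toolmouth",(R.T@(x[:3]-p)).round(1))
        cv2.imwrite(f"pics/{n}_{s['clock']:.2f}.png",im)
E
python3 - <<'E'
from lib import *
m=[-27.7,-1.4,51.2]; held(m,-20)
chain([pose((530.7,-177,160),m,-20),pose((530.7,-177,105),m,-20)])
E
```

```text
clock 5.75 pos [ 523.1 -177.1  213. ] j [-0.04  0.46  0.04 -0.02 -1.5  -1.62] F [ 0.3  0.4 -1.5] w 60.6
top 891 mouth [ 532.7 -177.8  154.3] axis [0.007 0.005 1.   ] res 0.47 toolmouth [-29.5   0.3  51.6]
scene 2533 mouth [ 531.6 -180.7  153.8] axis [0.01  0.007 1.   ] res 0.74 toolmouth [-28.9  -2.7  52.4]
shift [0.012, 0.008, -0.019] turn [-0.0, -0.002, -0.002] | rows>= 0.1
shift [-0.075, -0.0, 0.206] turn [-0.0, -0.0, 0.0] | rows>= 1.1
```

```bash
cat >> lib.py <<'E'
def fix(ms,ax,mts):
    """waypoints taking the held mouth from ms (axis ax) to each mt, axis vertical"""
    s=arm.read_state(); p=s["position"];R=Ro.from_quat(s["ee_rot"]).as_matrix()
    ax=np.array(ax)/np.linalg.norm(ax); Q=Ro.from_rotvec(np.cross(ax,[0,0,1.])).as_matrix(); ms=np.array(ms)
    chain([(np.array(t)+Q@(p-ms),Q@R) for t in mts])
E
python3 - <<'E'
from lib import *
b=np.array([531.3,-176.3,0])
fix((532.2,-179.3,154),(.0085,.006,1),[b+[0,0,z] for z in (108,60,40)])
E
```

```text
shift [-0.058, 0.011, 0.175] turn [-0.002, -0.003, -0.001] | rows>= 0.9
shift [-0.065, -0.001, 0.181] turn [-0.0, 0.0, 0.0] | rows>= 1.0
shift [-0.027, -0.001, 0.075] turn [-0.0, 0.0, 0.0] | rows>= 0.4
```

Call:
arm_command:
  rows:
    - [[-0.01,0.011,0.03],[-0.002,-0.003,-0.001]]
    - [[-0.025,0.011,0.075],[-0.002,-0.003,-0.001]]
    - [[-0.04,0.011,0.12],[-0.002,-0.003,-0.001]]
    - [[-0.052,0.011,0.155],[-0.002,-0.003,-0.001]]
    - [[-0.058,0.011,0.175],[-0.002,-0.003,-0.001]]

```text
clock: 6.35
position: [520.8, -172.1, 165.9]
ee_rot: [0.043, 0.984, 0.01, -0.172]
contact_force: [1.0, -0.5, -1.2]
gripper_width: 60.9
grasp_force: 64.8
```

Call:
arm_command:
  rows:
    - [[-0.01,0,0.028],[0,0,0]]
    - [[-0.025,0,0.07],[0,0,0]]
    - [[-0.04,0,0.112],[0,0,0]]
    - [[-0.055,0,0.152],[0,0,0]]
    - [[-0.065,-0.001,0.181],[0,0,0]]

```text
clock: 6.85
position: [521.1, -172.7, 117.8]
ee_rot: [0.044, 0.984, 0.01, -0.172]
contact_force: [0.0, -0.2, -1.8]
gripper_width: 60.6
grasp_force: 64.8
```

```bash
python3 - <<'E'
from lib import *
held([-29.2,-1.2,52],-20)
im=cv2.imread("pics/scene_6.75.png")
import glob; f=sorted(glob.glob("pics/scene_*.png"))[-1]; print(f)
cv2.imwrite("pics/v1.png",cv2.resize(cv2.imread(f)[170:330,130:330],None,fx=3,fy=3))
E
```

```text
clock 6.85 pos [ 521.1 -172.7  117.8] j [-0.04  0.53 -0.09 -0.02 -1.29 -1.61] F [ 0.  -0.2 -1.8] w 60.6
top 464 mouth [ 530.4 -173.7   59. ] axis [0.008 0.011 1.   ] res 0.48 toolmouth [-28.7  -0.4  52.1]
scene 2072 mouth [ 528.6 -174.3   58.6] axis [ 0.003 -0.004  1.   ] res 0.77 toolmouth [-27.2  -1.2  53.1]
pics/scene_6.85.png[ WARN:0@1.328] global loadsave.cpp:275 findDecoder imread_('pics/scene_6.75.png'): can't open/read file: check file path/integrity
```

View pics/v1.png

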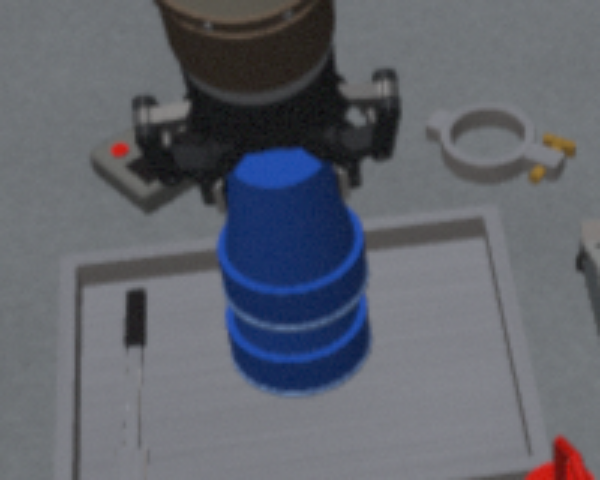

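The held beaker is over the base, with its mouth (white line at crop (290,325)) about 24 mm above the shoulder. It is about 2 mm off sideways, so I correct that and lower slowly.

Call:
arm_command:
  rows:
    - [[-0.006,-0.007,-0.002],[0,0,0]]
    - [[-0.011,-0.007,0.012],[0,0,0]]
    - [[-0.018,-0.007,0.032],[0,0,0]]
    - [[-0.025,-0.007,0.05],[0,0,0]]
    - [[-0.03,-0.007,0.064],[0,0,0]]

```text
clock: 7.45
position: [522.8, -174.5, 101.0]
ee_rot: [0.043, 0.984, 0.01, -0.172]
contact_force: [0.0, -0.0, -1.3]
gripper_width: 60.7
grasp_force: 64.8
```

Call:
arm_command:
  rows:
    - [[-0.002,0,0.006],[0,0,0]]
    - [[-0.004,0,0.011],[0,0,0]]
    - [[-0.005,0,0.015],[0,0,0]]
    - [[-0.005,0,0.015],[0,0,0]]

```text
clock: 7.85
position: [522.9, -174.5, 97.5]
ee_rot: [0.043, 0.984, 0.01, -0.171]
contact_force: [1.6, 0.4, -1.8]
gripper_width: 60.6
grasp_force: 64.8
```

```bash
python3 - <<'E'
from lib import *
held([-28,-0.8,52.3],-20)
E
```

```text
clock 7.85 pos [ 522.9 -174.5   97.5] j [-0.04  0.56 -0.1  -0.02 -1.25 -1.61] F [ 1.6  0.4 -1.8] w 60.6
top 404 mouth [ 532.8 -174.9   39.2] axis [-0.    -0.001  1.   ] res 0.46 toolmouth [-29.    0.2  51.6]
scene 2111 mouth [ 530.9 -176.4   39.1] axis [ 0.007 -0.002  1.   ] res 0.88 toolmouth [-27.4  -1.4  52.2]
```

Call:
arm_command:
  rows:
    - [[-0.001,0,0.004],[0,0,0]]
    - [[-0.003,0,0.008],[0,0,0]]
    - [[-0.004,0,0.011],[0,0,0]]
    - [[-0.004,0,0.011],[0,0,0]]

```text
clock: 8.35
position: [522.8, -174.5, 94.5]
ee_rot: [0.043, 0.984, 0.01, -0.172]
contact_force: [0.3, -0.1, -1.2]
gripper_width: 60.5
grasp_force: 64.8
```

Call:
arm_command:
  rows:
    - [[-0.001,0,0.003],[0,0,0]]
    - [[-0.002,0,0.005],[0,0,0]]
    - [[-0.002,0,0.005],[0,0,0]]

```text
clock: 8.65
position: [523.1, -174.5, 93.4]
ee_rot: [0.043, 0.984, 0.01, -0.171]
contact_force: [0.2, 0.1, -0.5]
gripper_width: 60.6
grasp_force: 65.0
```

```bash
python3 - <<'E'
from lib import *
held([-28,-0.8,52.3],-20)
E
```

```text
clock 8.65 pos [ 523.1 -174.5   93.4] j [-0.04  0.56 -0.11 -0.02 -1.25 -1.61] F [ 0.2  0.1 -0.5] w 60.6
top 427 mouth [ 532.9 -174.7   34.7] axis [-0.001 -0.002  1.   ] res 0.5 toolmouth [-29.1   0.5  51.9]
scene 2056 mouth [ 531.1 -176.5   34.9] axis [0.005 0.002 1.   ] res 0.79 toolmouth [-27.4  -1.5  52.2]
```

Almost seated. I press down in half-millimetre steps until there is contact.

Call:
arm_command:
  rows:
    - [[-0.001,0,0.002],[0,0,0]]
    - [[-0.001,0,0.003],[0,0,0]]
    - [[-0.002,0,0.005],[0,0,0]]
    - [[-0.002,0,0.005],[0,0,0]]

```text
clock: 9.15
position: [523.3, -174.5, 93.2]
ee_rot: [0.043, 0.984, 0.009, -0.171]
contact_force: [-1.2, 1.6, 5.7]
gripper_width: 60.8
grasp_force: 65.9
```

Call:
arm_command:
  rows:
    - [[0,0,0],[0,0,0]]
    - [[0,0,0],[0,0,0]]
    - [[0,0,0],[0,0,0]]
    - [[0,0,0],[0,0,0]]
    - [[0,0,0],[0,0,0]]
  grip: 1

```text
clock: 9.65
position: [522.9, -174.5, 91.7]
ee_rot: [0.044, 0.984, 0.01, -0.172]
contact_force: [0.4, 0.2, -0.1]
gripper_width: 85.6
grasp_force: 0.0
```

```bash
python3 - <<'E'
from lib import *
s=arm.read_state(); p=s["position"]; R=Ro.from_quat(s["ee_rot"]).as_matrix(); print(s["gripper_width"],s["contact_force"])
T=tilt(10); g=tcp(B,AX,10); print(g)
chain([(p-130*R[:,2],R),((500,-20,270),tilt(0)),((510,180,260),T),(g+90*AX,T),(g,T)])
E
```

```text
85.57891524102504 [ 0.42973268  0.15615866 -0.10996277]
[556.08178801 317.53989177  98.76329386]
shift [0.0, -0.0, -0.52] turn [0.0, 0.0, 0.0] | rows>= 2.6
shift [0.378, 0.61, -0.099] turn [0.001, -0.11, -0.0] | rows>= 3.6
shift [0.031, 0.801, 0.04] turn [0.0, -0.056, -0.0] | rows>= 4.0
shift [0.103, 0.564, 0.321] turn [0.0, 0.0, -0.0] | rows>= 3.3
shift [-0.123, -0.001, 0.339] turn [0.0, 0.0, -0.0] | rows>= 1.8
```

Call:
arm_command:
  rows:
    - [[0,0,-0.05],[0,0,0]]
    - [[0,0,-0.15],[0,0,0]]
    - [[0,0,-0.28],[0,0,0]]
    - [[0,0,-0.41],[0,0,0]]
    - [[0,0,-0.52],[0,0,0]]

```text
clock: 10.15
position: [567.8, -179.2, 217.2]
ee_rot: [0.043, 0.984, 0.009, -0.17]
contact_force: [0.6, -0.4, 0.4]
gripper_width: 85.1
grasp_force: 0.0
```

Call:
arm_command:
  rows:
    - [[0.07,0.12,-0.02],[0,-0.022,0]]
    - [[0.15,0.244,-0.04],[0,-0.044,0]]
    - [[0.23,0.366,-0.06],[0,-0.066,0]]
    - [[0.3,0.49,-0.08],[0,-0.09,0]]
    - [[0.378,0.61,-0.099],[0.001,-0.11,0]]

```text
clock: 10.65
position: [499.9, -19.0, 272.1]
ee_rot: [0.044, 0.999, 0.001, 0.003]
contact_force: [1.1, 0.8, 0.6]
gripper_width: 85.7
grasp_force: 0.0
```

Call:
arm_command:
  rows:
    - [[0.006,0.16,0.008],[0,-0.011,0]]
    - [[0.012,0.32,0.016],[0,-0.022,0]]
    - [[0.018,0.48,0.024],[0,-0.034,0]]
    - [[0.024,0.64,0.032],[0,-0.045,0]]
    - [[0.031,0.801,0.04],[0,-0.056,0]]

```text
clock: 11.15
position: [510.1, 181.9, 261.9]
ee_rot: [0.044, 0.995, -0.003, 0.09]
contact_force: [1.1, -0.5, 0.4]
gripper_width: 85.4
grasp_force: 0.0
```

```bash
python3 - <<'E'
from lib import *
np.set_printoptions(precision=2,suppress=True)
s=arm.read_state(); print(s["clock"],s["position"],s["joints"])
im,d=arm.get_image("scene"); X=cloud("scene",im,d); P=X[blue(im,d)]
Q=P[(np.linalg.norm(P-BASE-[0,0,85],axis=1)<75)&(P[:,2]>38)]
x,r=fit(Q,BASE+[0,0,32],[0,0]); print("stack2",x[:3],axis(x[3:]),r)
im,d=arm.get_image("top"); X=cloud("top",im,d); P2=X[blue(im,d)]
Q=P2[(np.linalg.norm(P2-BASE-[0,0,85],axis=1)<75)&(P2[:,2]>38)]
x,r=fit(Q,BASE+[0,0,32],[0,0]); print("stack2 top",x[:3],axis(x[3:]),r)
Q=P[np.linalg.norm(P-B-50*AX,axis=1)<75]; x,r=fit(Q,B,[0,-.52]); print("B scene",x[:3],axis(x[3:]),r)
Q=P[(np.linalg.norm(P-BASE-[0,0,15],axis=1)<55)&(P[:,2]<30)]; print("base band y range",Q[:,1].min(),Q[:,1].max())
T=tilt(10); g=tcp(B,AX,10); chain([(g+90*AX,T),(g,T)])
E
```

```text
11.15 [510.12 181.89 261.95] [ 0.71  0.14 -0.32  0.15 -0.99 -2.45]
stack2 [ 532.17 -176.48   35.06] [0. 0. 1.] 0.7846618539014258
stack2 top [ 533.38 -174.84   34.74] [ 0.01 -0.    1.  ] 0.41404458054687554
B scene [590.69 313.73  54.42] [-0.49  0.04  0.87] 1.0055341242174523
base band y range -215.39466497548102 -143.4526899658511
shift [0.099, 0.549, 0.325] turn [0.001, 0.001, 0.002] | rows>= 3.2
shift [-0.123, 0.001, 0.339] turn [-0.0, 0.0, -0.0] | rows>= 1.8
```

The first nest is fully home: its mouth is at z 35 and its axis is vertical. Now the second beaker.

Call:
arm_command:
  rows:
    - [[0.02,0.1,0.03],[0,0,0]]
    - [[0.045,0.25,0.08],[0,0,0]]
    - [[0.07,0.4,0.17],[0,0,0]]
    - [[0.09,0.52,0.27],[0,0,0]]
    - [[0.099,0.549,0.325],[0.001,0.001,0.002]]

```text
clock: 11.75
position: [512.0, 319.6, 174.7]
ee_rot: [0.046, 0.995, -0.005, 0.086]
contact_force: [-0.2, -0.1, 0.3]
gripper_width: 85.6
grasp_force: 0.0
```

```bash
python3 - <<'E'
from lib import *
s=arm.read_state(); print(s["clock"],s["position"],s["joints"].round(2))
T=tilt(10); g=tcp(B,AX,10); chain([(g,T)])
E
```

```text
11.75 [511.97309255 319.60708485 174.69159098] [ 0.9   0.33 -0.3   0.19 -0.85 -2.68]
shift [-0.122, 0.009, 0.329] turn [-0.001, -0.001, -0.002] | rows>= 1.8
```

Call:
arm_command:
  rows:
    - [[-0.025,0.004,0.07],[0,-0.001,-0.001]]
    - [[-0.05,0.005,0.135],[0,-0.001,-0.001]]
    - [[-0.075,0.006,0.2],[0,-0.001,-0.001]]
    - [[-0.1,0.006,0.27],[0,-0.001,-0.001]]
    - [[-0.122,0.006,0.329],[0,-0.001,-0.001]]

```text
clock: 12.25
position: [557.1, 314.2, 99.9]
ee_rot: [0.046, 0.995, -0.005, 0.088]
contact_force: [0.1, -0.4, 0.1]
gripper_width: 85.4
grasp_force: 0.0
```

Call:
arm_command:
  rows:
    - [[0,0,0],[0,0,0]]
    - [[0,0,0],[0,0,0]]
    - [[0,0,0],[0,0,0]]
    - [[0,0,0],[0,0,0]]
    - [[0,0,0],[0,0,0]]
  grip: 0

```text
clock: 12.75
position: [556.3, 315.2, 101.1]
ee_rot: [0.046, 0.995, -0.004, 0.088]
contact_force: [-0.2, 0.2, 1.0]
gripper_width: 61.0
grasp_force: 63.6
```

```bash
python3 - <<'E'
from lib import *
s=arm.read_state(); p=s["position"]; R=Ro.from_quat(s["ee_rot"]).as_matrix()
print(s["clock"],p,tcp(B,AX,10),s["joints"].round(2),s["gripper_width"],s["contact_force"])
chain([(p+100*AX,R)])
E
```

```text
12.75 [556.29919444 315.22821156 101.07861262] [556.08178801 317.53989177  98.76329386] [ 0.83  0.46 -0.32  0.22 -0.69 -2.66] 60.964076635401135 [-0.21552896  0.20530317  0.95415991]
shift [0.136, -0.001, -0.376] turn [0.0, 0.0, 0.0] | rows>= 2.0
```

Call:
arm_command:
  rows:
    - [[0.014,0,-0.038],[0,0,0]]
    - [[0.041,0,-0.113],[0,0,0]]
    - [[0.075,0,-0.207],[0,0,0]]
    - [[0.11,0,-0.3],[0,0,0]]
    - [[0.137,0,-0.376],[0,0,0]]

```text
clock: 13.25
position: [505.3, 319.8, 188.7]
ee_rot: [0.046, 0.995, -0.004, 0.088]
contact_force: [0.7, 0.2, -1.2]
gripper_width: 60.9
grasp_force: 63.8
```

```bash
python3 - <<'E'
from lib import *
np.set_printoptions(precision=3,suppress=True)
s=arm.read_state(); p=s["position"];R=Ro.from_quat(s["ee_rot"]).as_matrix();print(s["clock"],p,s["joints"].round(2),s["contact_force"],s["gripper_width"])
im,d=arm.get_image("scene"); P=cloud("scene",im,d)[blue(im,d)]
gp=p-25*R[:,2]; P=P[np.linalg.norm(P-gp+30*AX,axis=1)<75]
x,r=fit(P,gp-80*AX,[0,-.52]); a=axis(x[3:]); m=R.T@(x[:3]-p); print("held",x[:3],a,r,"tool",m,R.T@a)
cv2.imwrite("pics/s5.png",cv2.resize(im[100:300,270:570],None,fx=2,fy=2))
# via: up & forward over pot, then across to the stack
w=[(p+[0,-40,90],tilt(5)),pose((535,40,230),m,-2),pose((535,-80,225),m,-12),pose((532,-176,185),m,-20)]
print([q[0].round() for q in w]); chain(w)
E
```

```text
13.25 [505.32  319.832 188.723] [ 0.91  0.31 -0.3   0.19 -0.87 -2.69] [ 0.746  0.163 -1.168] 60.89769790329429
held [539.663 315.637 142.037] [-0.499  0.042  0.865] 1.088233835838691 tool [-25.835  -0.997  52.04 ] [ 0.341 -0.004 -0.94 ]
[array([505., 280., 279.]), array([511.,  43., 283.]), array([521., -78., 281.]), array([ 526., -174.,  243.])]
shift [-0.076, -0.163, -0.339] turn [0.001, 0.03, -0.001] | rows>= 1.9
shift [-0.107, -0.941, -0.007] turn [-0.0, 0.039, 0.0] | rows>= 4.7
shift [-0.08, -0.478, 0.003] turn [-0.0, 0.055, -0.0] | rows>= 2.4
shift [-0.085, -0.384, 0.14] turn [-0.0, 0.045, -0.0] | rows>= 2.1
```

View pics/s5.png

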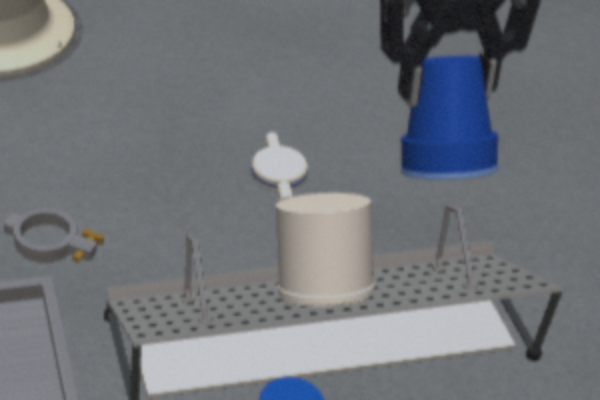

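The second beaker is off the rack at crop (450,115), both outer prongs are bare, and the pot at (325,245) has not moved. I carry it high over the pot to the stack.

Call:
arm_command:
  rows:
    - [[-0.01,-0.02,-0.05],[0,0.005,0]]
    - [[-0.025,-0.05,-0.13],[0,0.012,0]]
    - [[-0.045,-0.09,-0.22],[0,0.02,0]]
    - [[-0.063,-0.13,-0.29],[0,0.025,0]]
    - [[-0.076,-0.163,-0.339],[0.001,0.03,-0.001]]

```text
clock: 13.8
position: [506.4, 278.6, 275.3]
ee_rot: [0.045, 0.998, -0.004, 0.041]
contact_force: [0.1, 0.0, -1.0]
gripper_width: 60.5
grasp_force: 63.8
```

Call:
arm_command:
  rows:
    - [[-0.02,-0.17,-0.001],[0,0.008,0]]
    - [[-0.04,-0.36,-0.003],[0,0.016,0]]
    - [[-0.06,-0.55,-0.004],[0,0.023,0]]
    - [[-0.085,-0.75,-0.006],[0,0.031,0]]
    - [[-0.107,-0.941,-0.007],[0,0.039,0]]

```text
clock: 14.3
position: [511.2, 40.5, 279.1]
ee_rot: [0.044, 0.999, -0.001, -0.021]
contact_force: [1.6, 0.6, -1.6]
gripper_width: 61.3
grasp_force: 63.9
```

Call:
arm_command:
  rows:
    - [[-0.016,-0.1,0],[0,0.011,0]]
    - [[-0.032,-0.2,0],[0,0.022,0]]
    - [[-0.048,-0.3,0],[0,0.033,0]]
    - [[-0.064,-0.4,0.002],[0,0.044,0]]
    - [[-0.08,-0.478,0.003],[0,0.055,0]]

```text
clock: 14.8
position: [520.6, -79.8, 277.8]
ee_rot: [0.045, 0.993, 0.002, -0.107]
contact_force: [-0.1, 0.6, -1.0]
gripper_width: 60.8
grasp_force: 63.9
```

```bash
python3 - <<'E'
from lib import *
s=arm.read_state(); print(s["clock"],s["position"],s["joints"].round(2),s["gripper_width"])
chain([pose((532,-176,185),[-26.5,-1,52],-20)])
E
```

```text
14.8 [520.64166782 -79.78676699 277.80357499] [ 0.13  0.3  -0.   -0.04 -1.48 -1.78] 60.76332166484374
shift [-0.08, -0.375, 0.127] turn [-0.001, 0.043, -0.001] | rows>= 2.0
```

Call:
arm_command:
  rows:
    - [[-0.015,-0.09,0.015],[0,0.01,0]]
    - [[-0.035,-0.18,0.04],[0,0.02,0]]
    - [[-0.055,-0.27,0.07],[0,0.03,0]]
    - [[-0.07,-0.34,0.105],[0,0.038,0]]
    - [[-0.08,-0.375,0.127],[-0.001,0.043,-0.001]]

```text
clock: 15.3
position: [525.0, -174.2, 241.6]
ee_rot: [0.044, 0.984, 0.007, -0.175]
contact_force: [-0.2, 0.5, -0.5]
gripper_width: 60.7
grasp_force: 63.9
```

```bash
python3 - <<'E'
from lib import *
held([-26.5,-1,52],-20)
E
```

```text
clock 15.3 pos [ 525.  -174.2  241.6] j [-0.04  0.44  0.08 -0.02 -1.56 -1.62] F [-0.2  0.5 -0.5] w 60.7
top 1022 mouth [ 532.7 -174.3  182.8] axis [ 0.007 -0.003  1.   ] res 0.49 toolmouth [-27.5   0.7  52.6]
scene 2668 mouth [ 530.9 -176.4  182. ] axis [ 0.007 -0.002  1.   ] res 0.72 toolmouth [-26.2  -1.5  53.9]
```

```bash
python3 - <<'E'
from lib import *
fix((531.8,-175.35,182.4),(.007,-.0025,1),[(532.8,-175.6,z) for z in (140,95,73)])
E
```

```text
shift [-0.061, -0.0, 0.159] turn [0.001, -0.002, 0.0] | rows>= 0.9
shift [-0.061, 0.001, 0.169] turn [-0.0, -0.0, 0.0] | rows>= 0.9
shift [-0.029, -0.0, 0.083] turn [-0.0, -0.0, 0.0] | rows>= 0.4
```

Call:
arm_command:
  rows:
    - [[-0.01,0,0.025],[0.001,-0.002,0]]
    - [[-0.025,0,0.065],[0.001,-0.002,0]]
    - [[-0.04,0,0.105],[0.001,-0.002,0]]
    - [[-0.053,0,0.138],[0.001,-0.002,0]]
    - [[-0.061,0,0.159],[0.001,-0.002,0]]

```text
clock: 15.9
position: [525.7, -172.9, 199.4]
ee_rot: [0.043, 0.984, 0.005, -0.171]
contact_force: [0.6, 1.0, -1.2]
gripper_width: 61.2
grasp_force: 63.9
```

Call:
arm_command:
  rows:
    - [[-0.01,0,0.028],[0,0,0]]
    - [[-0.025,0,0.07],[0,0,0]]
    - [[-0.04,0,0.11],[0,0,0]]
    - [[-0.053,0,0.147],[0,0,0]]
    - [[-0.061,0.001,0.169],[0,0,0]]

```text
clock: 16.4
position: [525.9, -173.3, 154.3]
ee_rot: [0.043, 0.984, 0.005, -0.171]
contact_force: [-0.7, 0.6, -1.2]
gripper_width: 60.8
grasp_force: 63.9
```

```bash
python3 - <<'E'
from lib import *
held([-26.8,-.4,53.2],-20)
E
```

```text
clock 16.4 pos [ 525.9 -173.3  154.3] j [-0.03  0.5  -0.04 -0.01 -1.37 -1.62] F [-0.7  0.6 -1.2] w 60.8
top 666 mouth [ 533.8 -173.5   95.5] axis [0.002 0.    1.   ] res 0.53 toolmouth [-27.3   0.7  52.7]
scene 2225 mouth [ 532.1 -174.7   95.3] axis [-0.001 -0.001  1.   ] res 0.78 toolmouth [-25.8  -0.7  53.4]
```

Call:
arm_command:
  rows:
    - [[-0.003,-0.006,0.008],[0,0,0]]
    - [[-0.01,-0.006,0.027],[0,0,0]]
    - [[-0.018,-0.006,0.05],[0,0,0]]
    - [[-0.025,-0.006,0.07],[0,0,0]]
    - [[-0.029,-0.006,0.081],[0,0,0]]

```text
clock: 17.0
position: [525.9, -174.9, 133.4]
ee_rot: [0.043, 0.984, 0.005, -0.171]
contact_force: [0.6, 0.4, -0.5]
gripper_width: 61.1
grasp_force: 63.9
```

```bash
python3 - <<'E'
from lib import *
held([-26.8,-.4,53.2],-20)
E
```

```text
clock 17.0 pos [ 525.9 -174.9  133.4] j [-0.04  0.52 -0.07 -0.01 -1.32 -1.62] F [ 0.6  0.4 -0.5] w 61.1
top 626 mouth [ 533.9 -175.3   74.4] axis [-0.001  0.004  1.   ] res 0.48 toolmouth [-27.4   0.5  52.9]
scene 2214 mouth [ 532.1 -176.6   74.4] axis [0.003 0.003 1.   ] res 0.8 toolmouth [-25.8  -1.   53.5]
```

Call:
arm_command:
  rows:
    - [[-0.002,0,0.006],[0,0,0]]
    - [[-0.004,0,0.012],[0,0,0]]
    - [[-0.006,0,0.017],[0,0,0]]
    - [[-0.008,0,0.021],[0,0,0]]
    - [[-0.008,0,0.021],[0,0,0]]

```text
clock: 17.6
position: [526.3, -174.9, 128.4]
ee_rot: [0.043, 0.984, 0.005, -0.17]
contact_force: [0.3, -0.4, -1.2]
gripper_width: 60.7
grasp_force: 63.9
```

Call:
arm_command:
  rows:
    - [[-0.001,0,0.002],[0,0,0]]
    - [[-0.001,0,0.004],[0,0,0]]
    - [[-0.002,0,0.005],[0,0,0]]
    - [[-0.002,0,0.005],[0,0,0]]

```text
clock: 18.0
position: [526.4, -174.9, 127.2]
ee_rot: [0.043, 0.984, 0.005, -0.17]
contact_force: [-0.1, 0.1, -1.1]
gripper_width: 60.9
grasp_force: 63.9
```

Call:
arm_command:
  rows:
    - [[-0.001,0,0.002],[0,0,0]]
    - [[-0.001,0,0.003],[0,0,0]]
    - [[-0.001,0,0.003],[0,0,0]]

```text
clock: 18.3
position: [526.4, -174.9, 126.4]
ee_rot: [0.043, 0.984, 0.005, -0.17]
contact_force: [-0.3, 0.3, 0.3]
gripper_width: 61.3
grasp_force: 63.9
```

Call:
arm_command:
  rows:
    - [[-0.001,0,0.002],[0,0,0]]
    - [[-0.001,0,0.003],[0,0,0]]
    - [[-0.001,0,0.003],[0,0,0]]

```text
clock: 18.6
position: [526.5, -174.9, 125.7]
ee_rot: [0.043, 0.985, 0.005, -0.17]
contact_force: [0.5, 0.1, -0.4]
gripper_width: 61.1
grasp_force: 64.0
```

```bash
python3 - <<'E'
from lib import *
held([-26.8,-.4,53.2],-20)
E
```

```text
clock 18.6 pos [ 526.5 -174.9  125.7] j [-0.04  0.53 -0.07 -0.01 -1.31 -1.62] F [ 0.5  0.1 -0.4] w 61.1
top 552 mouth [ 534.8 -175.2   66.9] axis [-0.005  0.002  1.   ] res 0.53 toolmouth [-27.5   0.7  52.6]
scene 2186 mouth [ 532.8 -176.7   66.9] axis [ 0.004 -0.001  1.   ] res 0.81 toolmouth [-25.7  -0.9  53.3]
```

Mouth at z 67, as expected when seated. One more small press to confirm contact.

Call:
arm_command:
  rows:
    - [[-0.001,0,0.002],[0,0,0]]
    - [[-0.001,0,0.004],[0,0,0]]
    - [[-0.001,0,0.004],[0,0,0]]

```text
clock: 19.0
position: [526.9, -175.0, 125.4]
ee_rot: [0.043, 0.985, 0.005, -0.169]
contact_force: [0.6, 1.0, 4.8]
gripper_width: 61.0
grasp_force: 64.7
```

Call:
arm_command:
  rows:
    - [[0,0,0],[0,0,0]]
    - [[0,0,0],[0,0,0]]
    - [[0,0,0],[0,0,0]]
    - [[0,0,0],[0,0,0]]
    - [[0,0,0],[0,0,0]]
  grip: 1

```text
clock: 19.5
position: [526.1, -174.9, 124.4]
ee_rot: [0.043, 0.984, 0.005, -0.17]
contact_force: [0.1, 0.0, -0.4]
gripper_width: 85.3
grasp_force: 0.0
```

Call:
arm_command:
  rows:
    - [[0,0,-0.05],[0,0,0]]
    - [[0,0,-0.15],[0,0,0]]
    - [[0,0,-0.28],[0,0,0]]
    - [[0,0,-0.41],[0,0,0]]
    - [[0,0,-0.52],[0,0,0]]

```text
clock: 20.0
position: [570.7, -178.5, 250.0]
ee_rot: [0.043, 0.985, 0.005, -0.169]
contact_force: [0.6, -0.1, -0.0]
gripper_width: 85.5
grasp_force: 0.0
```

Call:
arm_command:
  rows:
    - [[0.1,0,-0.1],[0,0,0]]
    - [[0.2,0,-0.12],[0,-0.03,0]]
    - [[0.3,0.05,-0.14],[0,-0.06,0]]
    - [[0.4,0.1,-0.14],[0,-0.09,0]]
    - [[0.5,0.15,-0.14],[0,-0.11,0]]

```text
clock: 20.5
position: [466.3, -131.2, 324.0]
ee_rot: [0.043, 0.999, -0.002, 0.005]
contact_force: [0.5, 1.1, 0.9]
gripper_width: 85.5
grasp_force: 0.0
```

```bash
python3 - <<'E'
from lib import *
np.set_printoptions(precision=2,suppress=True)
s=arm.read_state(); print(s["clock"],s["position"],s["contact_force"])
for n in("scene","top"):
    im,d=arm.get_image(n); P=cloud(n,im,d)[blue(im,d)]; P=P[np.linalg.norm((P-[533,-176,0])[:,:2],axis=1)<60]
    Q=P[P[:,2]>70]; x,r=fit(Q,[533,-176,67],[0,0]); print(n,"top beaker",x[:3],axis(x[3:]),r,"maxz",np.percentile(P[:,2],99))
    for lo,hi in((3,30),(38,62)):
        Q=P[(P[:,2]>lo)&(P[:,2]<hi)]
        if len(Q)>50:
            f=least_squares(lambda c:np.linalg.norm(Q[:,:2]-c,axis=1)-42,[533,-176],loss="soft_l1"); print("  band",lo,f.x,len(Q))
    cv2.imwrite(f"pics/{n}_end.png",im)
E
```

```text
20.5 [ 466.34 -131.21  323.97] [0.49 1.13 0.93]
scene top beaker [ 533.7  -176.77   67.07] [ 0. -0.  1.] 0.7958493517713872 maxz 169.03656951360114
  band 3 [ 530.7  -177.09] 222
  band 38 [ 532.17 -176.24] 247
top top beaker [ 535.33 -175.03   66.6 ] [ 0. -0.  1.] 0.626069643471638 maxz 170.02593382647157
```

View pics/scene_end.png

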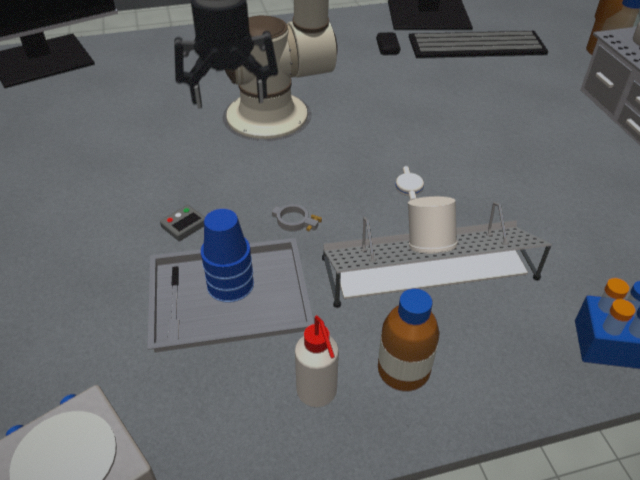

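The final view shows a straight stack of three at about (227,255) on the tray. The pot, spatula and everything else are where they were.

```bash
python3 -c "
from bench import arm
print(arm.job_done())"
```

```text
the job is handed in; nothing more can be done
None
```

Both beakers are nested mouth-down over the base beaker in one straight, fully seated stack of three on the tray, each set down under control, with nothing else moved, and the job is handed in (about 21 s of the 72 s used).

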